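# Close the sizing gauge to its mark

## Task

Roll the knurled wheel of the sizing gauge under a shut fingertip, pressing lightly on its top and stroking towards the jaws as often as needed, until the sliding jaw has closed the gap to the gauge mark: its gap-side face level with the blade of the marker clip beside it. Do not pinch the wheel, do not push on the jaw itself, leave the marker where it is set, leave the three carvings standing where they are without lifting them, and finish clear of everything.

Things in the scene. Friction and masses are not known exactly. Their poses are not given: they have to be found in the camera images.
- gauge: Jaw sizing gauge bolted to the cart top; does not move. Bed 100 x 290 mm, 20 mm high. Origin: centre of the bed's underside; z up; y runs along the bed from the wheel (centred at y = -85 mm) past the sliding jaw to the fixed jaw (face at y = +105 mm, 75 mm high). Two cheek plates, 6 mm thick and 62 mm long, flank the wheel at x = +-25 mm, tops 85 mm above the cart top.
- wheel: Knurled steel wheel, 70 mm diameter, 24 mm wide, between the cheeks, axle along the gauge's x axis. Origin: wheel centre, 75 mm above the cart top when not pressed; its axes turn with it. Rolling its top along the gauge's +y closes the jaw, the other way opens it; this takes 1 to 2 N along the rim. It stays where it is left; one wheel turn is more than one finger stroke.
- wheel_top (a point): Top of the wheel's rim, above its axle: 110 mm above the cart top, 25 mm above the cheeks, when not pressed. The carriage with wheel and jaw is sprung: about 1.5 N starts to press it straight down, then 0.8 N per mm, bottoming after 10 mm at about 9.5 N; it rises again when let go. Axes as the gauge's.
- jaw: Sliding steel jaw, 30 mm long, 50 mm wide, top 75 mm above the cart top, driven by the wheel along the gauge's y axis: 10 mm per radian, i.e. 1 mm per 3.5 mm of rim travel without slip. Starts fully open, its gap-side face at gauge y = +45 mm; travel 45 mm. Origin: below that face, middle of its width, 20 mm above the cart top.
- jaw_index (a point): Point on the sliding jaw: upper corner of its gap-side face on the marker's side (gauge x = +25 mm), 75 mm above the cart top when the wheel is not pressed.
- marker: Brass marker clip on the rail along the bed's +x side, 18 x 18 mm, 45 mm tall, with a 3 mm wide blade on top pointing at the jaw's side. Slides on the rail with stiff friction (8 N); set 20 to 38 mm ahead (+y) of the starting jaw face. Origin: middle of its foot, 30 mm above the cart top; axes as the gauge's.
- mark_line (a point): The gauge mark: middle of the blade's width, at its tip beside the jaw, 75 mm above the cart top; axes as the gauge's. The job is done when jaw_index has the same position along the gauge's y axis as this point.
- ashtray: Maroon soapstone ashtray, loose, round, 104 mm diameter, 30 mm high. Bystander. Origin: centre of underside.
- owl: Grey soapstone owl, loose, about 76 mm across, 103 mm high. Bystander. Origin: centre of underside.
- lion: Pale cracked soapstone lion, loose, about 100 x 50 mm, 74 mm high. Bystander. Origin: centre of underside.

How it is judged:
By the outcome, as a careful person would: the job done as asked, in the order asked, and still so for the second after the job is handed in, with the robot touching nothing.
It also fails if it takes over 45 s, if anything falls off the work surface, if the arm or the gripper's body presses on something with over 40 N, if the wrist force passes 120 N, or if a joint passes its speed limit or range.

## Robot

A 6-joint arm with a two-finger parallel gripper is mounted at the origin on the work surface. World frame = base frame: x ahead of the robot, y to its left, z up, the work surface at z = 0. Lengths are in m, angles in degrees, forces in N, time in s.
With the tool pointing down it reaches from about 0.375 to 0.9 m from the base axis. Payload 3.1 kg.
Tool frame: the origin (TCP) lies between the finger pads; the fingertips stand 19 mm ahead of it and the grasp point (between the pads) is the TCP; z points along the fingers, x is the direction in which the jaws open and shut, and the axes are right-handed (so a half turn about z gives the same grasp; the last joint's range is limited). The gripper opens to 87 mm and grips with 3 to 60 N. Pads are 19 mm wide; open, the fingers measure 117 mm over their backs; the gripper's body (75 mm by 190 mm) begins 51 mm behind the grasp point.
Start: joints at [-78.524, 30.224, 82.088, -0, 67.689, -10.227], TCP at [0.231, -0.581, 0.242] pointing down, gripper open.
Joint ranges: [-176.69, 176.69], [-43.24, 126.21], [12.49, 139.97], [-82, 262], [0, 151.66], [-163.58, 163.58]. Speed limits (degrees/s): [159.86, 159.86, 180, 180, 180, 180].

## Interface

Orientations are given as a 3x3 rotation matrix whose columns are the frame's x, y, z axes.
In Python, from rig import read_state, capture, camera_info, hand_in, spot_in, silhouettes gives the robot as it stands.
- The arm moves only by the shell command python3 -m jog 'ROWS'. ROWS is text: rows parted by semicolons, each of 7 numbers parted by spaces: the shift along the tool's x, y, z in m, then the turn, a rotation vector about the tool's x, y, z in degrees, then the opening, from 0 (shut) to 1 (fully open). A call has 1 to 8 rows; each row is the pose to reach, as a shift and turn from the pose commanded when the call began, along the tool's axes at that moment; what a row does not reach only later rows make up. A row lasts 1/8 s, in which the tool goes at most 62.5 mm and 10.7 degrees, less where a joint would pass 70% of its speed; a pose out of reach is approached as far as the arm can. A call with a gripper value outside its range is refused whole. The fingers move at their own pace and stop on an object; the grip force is fixed at half the most. Time passes only in rows, so rows that repeat a pose let the fingers close. It gives the time, the measured TCP pose, the force and the opening at its end, in the units of the state.
- read_state(): the state, without advancing time (a new reading comes with each control period).
- capture(name): name is "side" or "top" or "wrist"; returns (picture, depth): 400x640x3 uint8, red, green, blue; 400x640 float32, m along the optical axis (not along the pixel's ray), 0 where there is no reading.
- camera_info(name): a dict with "vfov" (degrees; the focal length in pixels is half the picture's height over the tangent of half this angle, whatever the lens; pixels are square), "cx", "cy" (the principal point, pixels), "R" (3x3) and "t" (3): a world point X has camera coordinates R X + t; the wrist camera has in their place "tool_from_camera" (4x4, takes a point from camera to tool coordinates, whose origin is the TCP and whose axes are the tool frame's). Camera axes: x right, y down, z forward; pixel columns grow to the right and rows downward; lengths in m; the calibration is good to about 2 mm. The wrist camera is an equidistant fisheye: a pixel r from the principal point sees the ray r / f radians off the axis. A picture is of the moment at which its call begins: read the wrist's pose just before it. camera_info takes no time and is no camera call.
- hand_in(): hands the job in, once; it reports no verdict.
Trained networks look in the newest picture that a camera, given by its name, has taken for a name from the list of things; names that differ only in an ending like _2 or _b are one class to them, and where a whole thing is asked for, a point or a joint stands for the part that bears it (a point fixed in the world has none). Each returns a list of dicts, best first, with "score" (0 to 1); they miss things now and then, are a little off and sometimes report something else, mostly with a low value. They report only what shows in the picture. A call takes as long as a camera call.
- spot_in(label, camera): "centre" ([x, y, z] in m, in world coordinates, good to about 4 mm: the middle of the surface that is visible of it).
- silhouettes(label, camera): "region" (400x640 bool, what is visible of it).
The state is a dict: "time_s": time; "joint_positions": joint angles; "qvel": joint speeds; "tau": joint torques, N m; "position": TCP position; "tcp_rot": TCP orientation; "force": force on the tool from outside, world axes, zero at the start; "moment": the same for the moment, N m; "opening": opening from 0.0 (shut) to 1.0 (fully open).
Only numpy, scipy, OpenCV 4.12 (cv2) and the standard library are available. Lean on these libraries where they do the work, as an engineer would, in place of code of your own. Each camera call takes 0.05 s, during which the arm holds its last target.

## Working session

There is one attempt and no reset: what is moved stays moved. The work goes in short steps, Python scripts to look and compute and a shell command to move; the robot and the scene stay as the last step left them, time stands still between calls to the robot, and variables do not carry over. Pictures are saved under pics/ and viewed, and the job is handed in when it is done.

```bash
mkdir -p pics; ls; python3 - <<'E'
from rig import *
import cv2,numpy as np
s=read_state();print({k:np.round(v,4).tolist() for k,v in s.items()})
for n in("side","top","wrist"):
    p,d=capture(n);cv2.imwrite(f"pics/{n}0.png",p[:,:,::-1]);print(n,camera_info(n))
    for l in("gauge","wheel","wheel_top","jaw","jaw_index","marker","mark_line","ashtray","owl","lion"):
        try:
            r=spot_in(l,n);print(l,[(np.round(x["centre"],4).tolist(),round(x["score"],2)) for x in r[:2]])
        except Exception as e:print(l,e)
print(read_state()["time_s"])
E
```

```text
pics
{'time_s': 0.0, 'joint_positions': [-78.5256, 30.2808, 82.1584, -0.0003, 67.688, -10.2292], 'qvel': [-0.0331, 0.02, 0.0916, -0.0453, 0.0636, 0.0313], 'tau': [0.0002, -44.0038, -17.6589, 0.0634, 0.0581, -0.0002], 'position': [0.231, -0.58, 0.2405], 'tcp_rot': [[0.3698, -0.9291, -0.0004], [-0.9291, -0.3698, 0.0022], [-0.0022, -0.0004, -1.0]], 'force': [-0.1824, 0.5182, 0.5881], 'moment': [0.0425, -0.0365, 0.023], 'opening': 0.997}
side {'vfov': 49.569062310639694, 'cx': 323.26832906598736, 'cy': 197.08422472096785, 'R': array([[-0.89621302, -0.44348692,  0.011026  ],
       [-0.35628875,  0.70474705, -0.61350625],
       [ 0.26431146, -0.55376073, -0.78961289]]), 't': array([0.47463991, 0.20728125, 1.00246885])}
gauge [([0.5728, 0.0538, 0.0302], 0.82)]
wheel [([0.601, -0.0377, 0.0984], 0.64)]
wheel_top [([0.5917, -0.0067, 0.0683], 0.68)]
jaw [([0.5723, 0.0536, 0.0726], 0.93)]
jaw_index [([0.5737, 0.0576, 0.0739], 0.95), ([0.6009, -0.0364, 0.1017], 0.18)]
marker [([0.5882, 0.1124, 0.0562], 0.58)]
mark_line []
ashtray [([0.4215, -0.3646, 0.0186], 0.75), ([0.5742, 0.0544, 0.074], 0.2
[... 805 characters left out ...]
 0.0747], 0.7), ([0.6231, 0.3947, 0.0481], 0.57)]
wrist {'vfov': 65.70646984690485, 'cx': 320.8643734729655, 'cy': 192.05993356436568, 'tool_from_camera': array([[ 9.99999700e-01, -7.24192279e-04,  2.76437421e-04,
        -1.01318442e-03],
       [ 6.13470551e-04,  9.57371935e-01,  2.88857408e-01,
        -8.04337784e-02],
       [-4.73841733e-04, -2.88857151e-01,  9.57372092e-01,
        -1.42851949e-01],
       [ 0.00000000e+00,  0.00000000e+00,  0.00000000e+00,
         1.00000000e+00]])}
gauge []
wheel []
wheel_top []
jaw []
jaw_index []
marker []
mark_line [([0.3762, -0.3791, 0.0243], 0.62)]
ashtray [([0.3746, -0.3763, 0.0197], 0.67)]
owl []
lion [([0.3734, -0.3777, 0.0222], 0.15)]
1.65
```

View pics/side0.png

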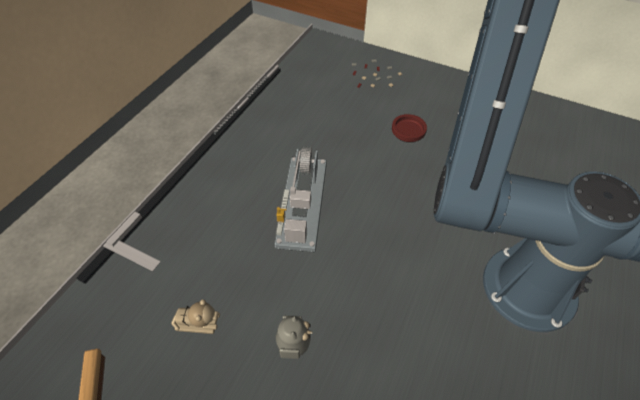

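View pics/top0.png

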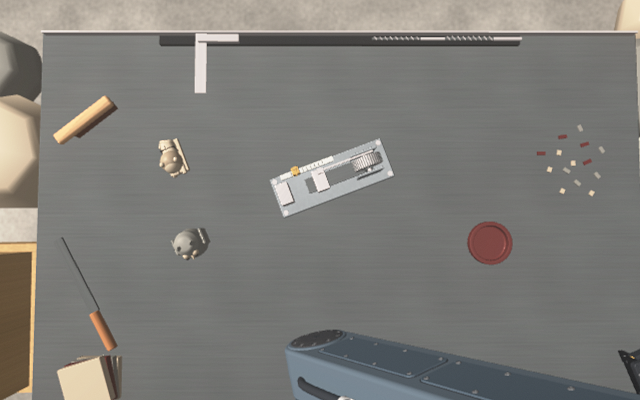

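The side view shows the gauge at about (302,200), with the wheel at (305,160) and the marker at (281,213). The top view has the wheel at (368,160), the jaw at (320,180), the marker at (295,171) and the fixed jaw at (285,193). Next I'll fit the gauge pose from depth.

```bash
cat > h.py <<'E'
from rig import *
import cv2,numpy as np
def pts(n,d,s=None):
    c=camera_info(n);h,w=d.shape;f=h/2/np.tan(np.radians(c["vfov"]/2))
    v,u=np.mgrid[0:h,0:w].astype(float)
    x=(u-c["cx"])/f;y=(v-c["cy"])/f
    if n=="wrist":
        r=np.hypot(x,y)+1e-9;t=np.tan(r)/r
        P=np.stack([x*t*d,y*t*d,d],-1)
        T=c["tool_from_camera"];P=P@T[:3,:3].T+T[:3,3]
        return P@np.array(s["tcp_rot"]).T+np.array(s["position"])
    P=np.stack([x*d,y*d,d],-1)
    return (P-c["t"])@c["R"]
E
python3 - <<'E'
from h import *
for n in("top","side"):
    p,d=capture(n);P=pts(n,d)
    g=(P[...,0]>.45)&(P[...,0]<.75)&(P[...,1]>-.2)&(P[...,1]<.2)&(d>0)
    tab=g&(P[...,2]<.008);print(n,"table z",np.median(P[tab][:,2]))
    m=g&(P[...,2]>.012)&(P[...,2]<.2)
    m=cv2.morphologyEx(m.astype(np.uint8),cv2.MORPH_OPEN,np.ones((3,3)))>0
    k,l,st,_=cv2.connectedComponentsWithStats(m.astype(np.uint8));b=1+np.argmax(st[1:,4]);m=l==b
    bed=m&(P[...,2]<.028)
    r=cv2.minAreaRect(P[bed][:,:2].astype(np.float32)*1000);print("bed",r,cv2.boxPoints(r).tolist(),np.median(P[bed][:,2]))
    for lo,hi in((.06,.08),(.08,.09),(.095,.12)):
        q=m&(P[...,2]>lo)&(P[...,2]<hi);print(lo,q.sum(),P[q].mean(0) if q.any() else 0)
    y,x=np.where(m);c=p[y.min()-5:y.max()+6,x.min()-5:x.max()+6,::-1];cv2.imwrite(f"pics/{n}crop.png",cv2.resize(c,None,fx=5 if n=="top" else 6,fy=5 if n=="top" else 6,interpolation=cv2.INTER_CUBIC)[:600,:800]);print(c.shape,x.min()-5,y.min()-5)
E
```

```text
top table z 0.0006137639034846885
bed ((581.14404296875, 18.298110961914062), (100.1357650756836, 289.8812255859375), 20.756017684936523) [[482.96026611328125, 136.08827209472656], [585.6911010742188, -134.9790802001953], [679.3278198242188, -99.49205017089844], [576.5969848632812, 171.57530212402344]] 0.020653545893725908
0.06 647 [0.55920846 0.07600781 0.07427991]
0.08 291 [ 0.60814352 -0.03869547  0.08578532]
0.095 290 [ 0.6103065  -0.06003261  0.10611837]
(88, 133, 3) 266 134
side table z -0.0010116650987999712
bed ((579.9088745117188, 21.561141967773438), (100.02184295654297, 295.34588623046875), 20.899547576904297) [[480.50885009765625, 141.6778564453125], [585.8677368164062, -134.23641967773438], [679.3088989257812, -98.55557250976562], [573.9500122070312, 177.35870361328125]] 0.019006603088919417
0.06 680 [0.55877713 0.07837554 0.07184464]
0.08 220 [ 0.6049263  -0.0221883   0.08502453]
0.095 158 [ 0.60669302 -0.04946251  0.10445149]
(113, 62, 3) 270 142
```

```bash
ls pics
```

```text
side0.png
sidecrop.png
top0.png
topcrop.png
wrist0.png
```

The fit puts the gauge centre at about (0.581, 0.018) with yaw 20.8°, and both views agree. That puts the wheel top at about (0.611, -0.061, 0.110). The tool x axis already lies along gauge -y, so I'll shut the fingers and move above the wheel.

```bash
python3 -m jog '-.033 -.053 0 0 0 .9 0; -.066 -.106 0 0 0 .9 0; -.099 -.159 0 0 0 .9 0; -.132 -.212 0 0 0 .9 0; -.165 -.265 0 0 0 .9 0; -.198 -.318 0 0 0 .9 0; -.231 -.371 0 0 0 .9 0; -.264 -.424 0 0 0 .9 0'
```

```text
time_s: 2.75
position: [0.5286, -0.177, 0.2418]
tcp_rot: [[0.355, -0.935, 0.001], [-0.935, -0.355, -0.001], [0.001, -0.0, -1.0]]
force: [0.1, -0.8, 0.6]
opening: 0.169
```

View pics/topcrop.png

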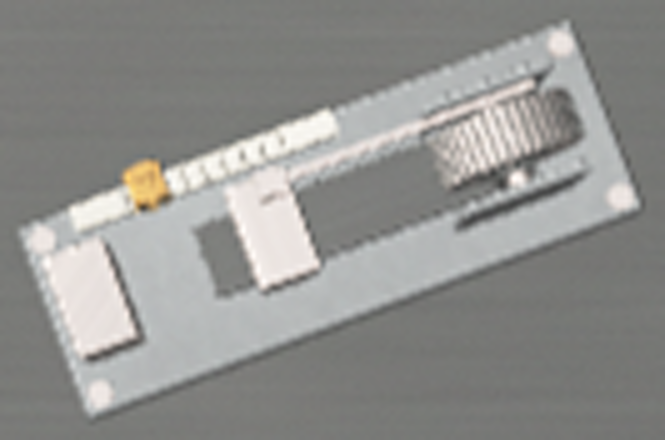

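View pics/sidecrop.png

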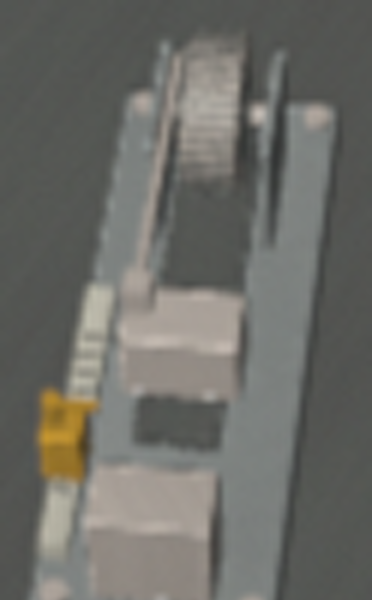

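Blade and jaw show clearly: in the top crop the marker is at (148,180) and the jaw's gap face at (245,250). I'll take a closer look with the wrist camera before stroking.

```bash
python3 -m jog '-.05 -.012 0 0 0 0 0; -.1 -.025 0 0 0 0 0; -.16 -.04 0 0 0 0 0; -.2 -.05 .02 0 0 0 0; -.234 -.058 .04 0 0 0 0; -.234 -.058 .04 0 0 0 0;-.234 -.058 .04 0 0 0 0'
cat >> h.py <<'E'
def look(tag):
    s=read_state();p,d=capture("wrist");cv2.imwrite(f"pics/{tag}.png",p[:,:,::-1])
    P=pts("wrist",d,s)
    a=np.radians(20.8);q=P[...,:2]-np.array([.581,.018])
    G=np.stack([q@[np.cos(a),np.sin(a)],q@[-np.sin(a),np.cos(a)],P[...,2]],-1)
    np.savez(f"/tmp/{tag}.npz",p=p,d=d,G=G)
    return s,p,d,G
E
python3 - <<'E'
from h import *
s,p,d,G=look("w1");print(s["position"],s["time_s"],s["opening"],s["force"])
for l in("jaw","jaw_index","marker","mark_line","wheel_top"):
    r=spot_in(l,"wrist");
    for x in r[:2]:
        q=np.array(x["centre"])[:2]-[.581,.018];a=np.radians(20.8)
        print(l,x["score"],q@[np.cos(a),np.sin(a)],q@[-np.sin(a),np.cos(a)],x["centre"][2])
E
```

```text
time_s: 3.62
position: [0.4993, 0.0603, 0.202]
tcp_rot: [[0.356, -0.935, 0.001], [-0.935, -0.356, -0.001], [0.001, -0.001, -1.0]]
force: [0.2, 0.1, -0.1]
opening: 0.005
[0.49932434 0.0603382  0.20198159] 3.625 0.005327681557995938 [ 0.2142442   0.05172547 -0.06739874]
jaw 0.74 0.006770361434748804 0.025989655750757186 0.077
jaw_index 0.88 0.003694848356717101 0.026623074496024406 0.0748
marker 0.81 0.04501381131009548 0.07682211134392963 0.0623
marker 0.43 0.003367274354360959 -0.01732487989633592 0.0723
mark_line 0.94 0.04301516669342304 0.07747435339734711 0.0598
wheel_top 0.83 0.0036012977600158153 -0.020088072442215714 0.0719
```

View pics/w1.png

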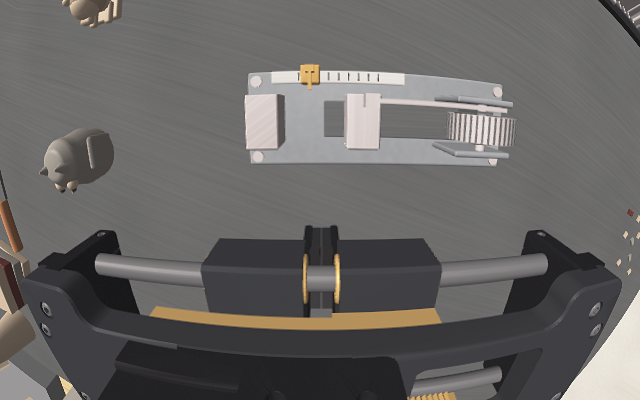

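```bash
cat >> h.py <<'E'
def ray(u,v,z,s):
    c=camera_info("wrist");f=200/np.tan(np.radians(c["vfov"]/2))
    x=(u-c["cx"])/f;y=(v-c["cy"])/f;r=np.hypot(x,y)+1e-9
    D=np.array([x/r*np.sin(r),y/r*np.sin(r),np.cos(r)]);T=c["tool_from_camera"];R=np.array(s["tcp_rot"])
    D=R@(T[:3,:3]@D);O=R@T[:3,3]+s["position"];Q=O+D*(z-O[2])/D[2]
    q=Q[:2]-[.581,.018];a=np.radians(20.8);return np.array([q@[np.cos(a),np.sin(a)],q@[-np.sin(a),np.cos(a)]])*1000
E
python3 - <<'E'
from h import *
z=np.load("/tmp/w1.npz");p=z["p"];G=z["G"];s=read_state()
c=p[55:160,240:390,::-1];cv2.imwrite("pics/w1c.png",cv2.resize(c,None,fx=5.3,fy=5.3,interpolation=cv2.INTER_CUBIC))
for v in(86,88): print(v,[(u,p[v,u].tolist(),np.round(G[v,u]*1000,1).tolist()) for u in range(302,318)])
for v in(98,110): print(v,[(u,int(p[v,u].sum()),np.round(G[v,u]*1000,1).tolist()) for u in range(340,352)])
print(ray(309.5,87,.075,s),ray(345,98,.075,s))
E
```

```text
86 [(302, [175, 174, 177], [35.6, 88.8, 18.6]), (303, [175, 175, 177], [35.5, 87.8, 19.2]), (304, [174, 175, 176], [35.4, 86.7, 20.7]), (305, [174, 176, 178], [35.5, 85.7, 19.9]), (306, [172, 175, 180], [35.5, 84.6, 19.8]), (307, [193, 177, 155], [32.7, 81.3, 73.2]), (308, [218, 181, 125], [32.7, 80.4, 74.6]), (309, [226, 183, 108], [32.6, 79.5, 75.4]), (310, [223, 183, 117], [32.6, 78.7, 75.6]), (311, [201, 179, 146], [32.8, 78.0, 70.4]), (312, [175, 177, 181], [35.4, 78.4, 19.6]), (313, [177, 179, 181], [35.4, 77.4, 20.2]), (314, [178, 180, 182], [35.4, 76.4, 19.0]), (315, [180, 181, 183], [35.4, 75.4, 19.8]), (316, [180, 180, 183], [35.4, 74.3, 19.4]), (317, [180, 180, 183], [35.4, 73.3, 19.1])]
88 [(302, [174, 173, 177], [33.4, 88.8, 20.0]), (303, [172, 173, 176], [33.4, 87.7, 20.6]), (304, [173, 173, 175], [33.4, 86.7, 19.4]), (305, [172, 173, 176], [33.4, 85.7, 19.9]), (306, [171, 173, 177], [33.4, 84.7, 18.3]), (307, [194, 177, 153], [30.9, 81.3, 74.1]), (308, [221, 180, 122], [30.9, 80.5, 73.9]), (309, [230, 183, 106], [30.9, 79.5, 75.3]), (310, [226, 183, 115], [30.9, 78.7, 
[... 445 characters left out ...]
]), (344, 514, [22.7, 46.9, 40.1]), (345, 506, [22.5, 47.0, 54.0]), (346, 479, [22.4, 47.1, 66.8]), (347, 641, [22.3, 46.8, 73.5]), (348, 681, [22.3, 46.0, 74.1]), (349, 669, [22.3, 45.1, 73.7]), (350, 664, [22.3, 44.3, 75.4]), (351, 665, [22.4, 43.3, 73.7])]
110 [(340, 337, [10.7, 50.5, 37.6]), (341, 339, [10.7, 49.5, 37.0]), (342, 337, [10.8, 48.7, 38.8]), (343, 346, [10.8, 47.6, 37.8]), (344, 464, [11.0, 47.1, 43.8]), (345, 499, [11.4, 47.3, 59.5]), (346, 495, [11.7, 47.4, 72.0]), (347, 621, [11.7, 46.5, 71.7]), (348, 688, [11.8, 46.0, 75.4]), (349, 662, [11.8, 45.0, 74.6]), (350, 659, [11.8, 44.2, 74.6]), (351, 661, [11.9, 43.3, 74.7])]
[31.35101542 78.68167943] [21.81841926 48.21644611]
```

View pics/w1c.png

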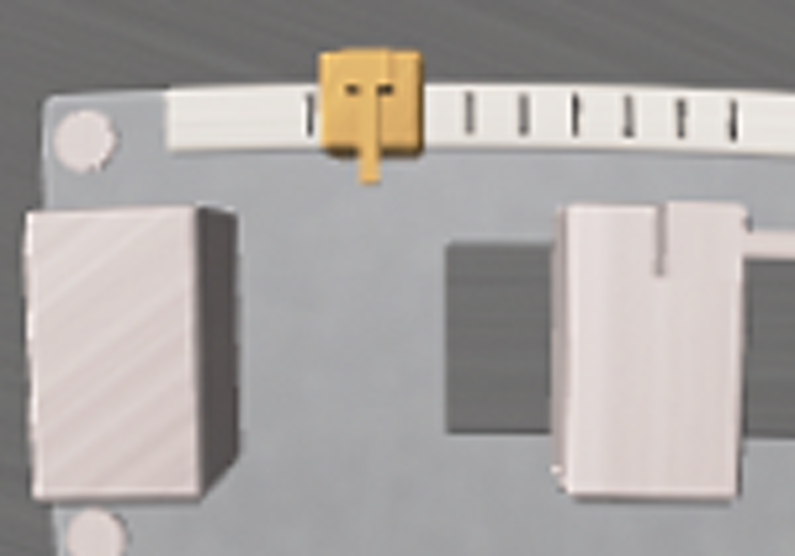

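Blade centre is at column 309 (y ≈ 79.5 mm) and the jaw's face edge at column 346.8 (y ≈ 46.7 mm). That leaves about 32.8 mm of jaw travel, or roughly 115 mm of rim travel. Now I'll move over the wheel.

```bash
python3 -m jog '.045 -.015 0 0 0 0 0; .1 -.035 0 0 0 0 0; .145 -.05 0 0 0 0 0; .1735 -.061 .02 0 0 0 0; .1735 -.061 .05 0 0 0 0; .1735 -.061 .06 0 0 0 0;.1735 -.061 .06 0 0 0 0'
python3 - <<'E'
from h import *
s,p,d,G=look("w2");print(s["position"],s["force"],s["opening"])
q=s["position"][:2]-[.581,.018] if 0 else np.array(s["position"][:2])-[.581,.018];a=np.radians(20.8);print(q@[np.cos(a),np.sin(a)],q@[-np.sin(a),np.cos(a)])
m=(G[...,2]>.1)&(G[...,2]<.125)&(abs(G[...,0])<.03)&(G[...,1]<-.03)&(G[...,1]>-.14);print(m.sum(),np.percentile(G[m],[1,50,99],axis=0) if m.any() else 0)
E
```

```text
time_s: 4.8
position: [0.6166, -0.0796, 0.141]
tcp_rot: [[0.355, -0.935, -0.002], [-0.935, -0.355, 0.001], [-0.001, 0.001, -1.0]]
force: [-0.0, -0.6, 0.4]
opening: 0.005
[ 0.61655826 -0.0796239   0.14104669] [-0.04115971 -0.6312464   0.39114925] 0.00502554815273242
-0.0014261561904554802 -0.10388831645100188
2255 [[-0.00602162 -0.10804206  0.10015192]
 [ 0.00758978 -0.0822903   0.10759394]
 [ 0.0146022  -0.05844149  0.12385562]]
```

View pics/w2.png

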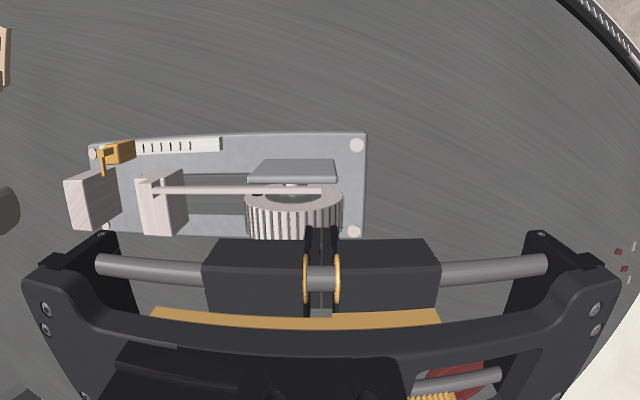

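```bash
python3 -m jog '0 -.002 .006 0 0 0 0;0 -.002 .012 0 0 0 0;0 -.002 .014 0 0 0 0;0 -.002 .015 0 0 0 0;0 -.002 .015 0 0 0 0'
```

```text
time_s: 5.48
position: [0.6191, -0.079, 0.1268]
tcp_rot: [[0.355, -0.935, 0.0], [-0.935, -0.355, 0.0], [-0.0, -0.0, -1.0]]
force: [-0.2, -1.0, 1.1]
opening: 0.008
```

```bash
python3 -m jog '0 0 .002 0 0 0 0;0 0 .002 0 0 0 0'; python3 -c "
from h import *
for i in range(4):
    capture('top');s=read_state();print(np.round(s['force'],2),np.round(s['position'],4))"
```

```text
time_s: 5.72
position: [0.6193, -0.0791, 0.1248]
tcp_rot: [[0.355, -0.935, 0.0], [-0.935, -0.355, -0.0], [0.0, -0.0, -1.0]]
force: [-0.3, -0.1, 3.7]
opening: 0.002
[-0.68  0.47  3.45] [ 0.6193 -0.0791  0.1248]
[-0.27  0.13  2.89] [ 0.6193 -0.0791  0.1248]
[0.38 1.3  3.36] [ 0.6193 -0.0791  0.1248]
[-0.66  0.08  3.  ] [ 0.6192 -0.0791  0.1248]
```

Contact is confirmed at about 3.2 N. Now a first stroke of 40 mm, then lift.

```bash
python3 -m jog '-.006 0 .0005 0 0 0 0;-.013 0 .0005 0 0 0 0;-.02 0 .0005 0 0 0 0;-.027 0 .0005 0 0 0 0;-.034 0 .0005 0 0 0 0;-.04 0 .0005 0 0 0 0;-.04 0 .0005 0 0 0 0'; python3 - <<'E'
from h import *
s,p,d,G=look("w3");print(s["position"],s["force"])
E
```

```text
time_s: 6.8
position: [0.6045, -0.0402, 0.1239]
tcp_rot: [[0.355, -0.935, -0.001], [-0.935, -0.355, 0.002], [-0.002, -0.0, -1.0]]
force: [0.0, 2.7, 3.3]
opening: 0.005
[ 0.60452369 -0.04015172  0.1239071 ] [0.00980288 2.74998359 3.34504718]
```

View pics/w3.png

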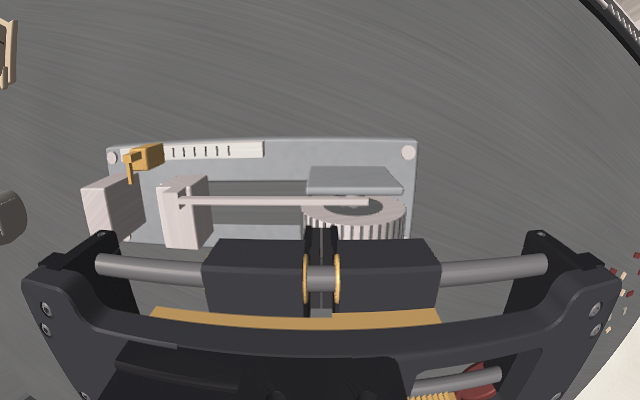

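```bash
cat >> h.py <<'E'
def jawmeas(G):
    # jaw top pts: z>60mm, between x -28..28, y 5..100 ; face edge by x-bin max y
    m=(G[...,2]>.060)&(G[...,2]<.082)&(G[...,0]>-.0)&(G[...,0]<.027)&(G[...,1]>0)&(G[...,1]<.095)
    q=G[m]; f=np.percentile(q[:,1],[98,99.5])*1000 if len(q) else None
    b=(G[...,2]>.068)&(G[...,2]<.08)&(G[...,0]>.0295)&(G[...,0]<.036)&(G[...,1]>.05)&(G[...,1]<.11)
    return m.sum(),f,np.median(q[:,2]) if len(q) else 0,b.sum(),(np.median(G[b][:,1])*1000 if b.any() else None)
E
python3 - <<'E'
from h import *
for t in("w1","w2","w3"): print(t,jawmeas(np.load(f"/tmp/{t}.npz")["G"]))
E
```

```text
w1 (np.int64(848), array([47.3556717, 47.4449165]), np.float64(0.07463056357367763), np.int64(29), np.float64(79.54990892509038))
w2 (np.int64(822), array([45.55325966, 46.21735064]), np.float64(0.07425282150383113), np.int64(36), np.float64(78.53324391551003))
w3 (np.int64(999), array([57.82103638, 58.4320783 ]), np.float64(0.07197721196808766), np.int64(41), np.float64(78.42996679823787))
```

The first stroke closed the jaw by about 12 mm with no slip. Lift, return, and stroke again.

```bash
python3 -m jog '0 0 -.012 0 0 0 0;0 0 -.016 0 0 0 0;.02 0 -.016 0 0 0 0;.04 0 -.016 0 0 0 0;.04 0 -.012 0 0 0 0;.04 0 -.004 0 0 0 0; .04 0 0 0 0 0 0; .04 0 0 0 0 0 0' && python3 -m jog '-.006 0 0 0 0 0 0;-.013 0 0 0 0 0 0;-.02 0 0 0 0 0 0;-.027 0 0 0 0 0 0;-.034 0 0 0 0 0 0;-.04 0 0 0 0 0 0;-.04 0 0 0 0 0 0'; python3 - <<'E'
from h import *
s,p,d,G=look("w4");print(s["position"],s["force"],jawmeas(G))
E
```

```text
time_s: 7.85
position: [0.6187, -0.0791, 0.124]
tcp_rot: [[0.356, -0.934, -0.001], [-0.934, -0.356, -0.001], [0.0, 0.001, -1.0]]
force: [-0.9, -1.7, 3.5]
opening: 0.003
time_s: 8.72
position: [0.6042, -0.0399, 0.1239]
tcp_rot: [[0.355, -0.935, -0.001], [-0.935, -0.355, 0.002], [-0.002, 0.0, -1.0]]
force: [-1.9, 2.2, 3.4]
opening: 0.008
[ 0.60416613 -0.03994893  0.12389825] [-1.93936661  2.19110175  3.38223105] (np.int64(986), array([70.15512894, 71.030871  ]), np.float64(0.07200774106358908), np.int64(44), np.float64(78.37338154421991))
```

```bash
python3 -m jog '0 0 -.012 0 0 0 0;0 0 -.016 0 0 0 0;.015 0 -.016 0 0 0 0;.03 0 -.016 0 0 0 0;.03 0 -.012 0 0 0 0;.03 0 -.004 0 0 0 0; .03 0 0 0 0 0 0; .03 0 0 0 0 0 0' && python3 -m jog '-.006 0 0 0 0 0 0;-.012 0 0 0 0 0 0;-.018 0 0 0 0 0 0;-.021 0 0 0 0 0 0;-.021 0 0 0 0 0 0;-.021 0 -.012 0 0 0 0;-.021 0 -.05 0 0 0 0'; python3 - <<'E'
from h import *
s,p,d,G=look("w5");print(s["position"],s["force"],jawmeas(G))
E
python3 -m jog '-.04 .015 0 0 0 0 0;-.08 .035 0 0 0 0 0;-.12 .05 0 0 0 0 0;-.15 .062 .01 0 0 0 0;-.15 .062 .03 0 0 0 0;-.15 .062 .03 0 0 0 0;-.15 .062 .03 0 0 0 0'
python3 - <<'E'
from h import *
s,p,d,G=look("w6");print(s["position"],s["force"],jawmeas(G))
E
```

```text
time_s: 9.78
position: [0.6156, -0.0699, 0.1242]
tcp_rot: [[0.356, -0.935, -0.0], [-0.935, -0.356, -0.001], [0.001, 0.0, -1.0]]
force: [-1.0, -2.7, 5.0]
opening: 0.007
time_s: 10.65
position: [0.6063, -0.0497, 0.1724]
tcp_rot: [[0.355, -0.935, -0.006], [-0.935, -0.355, 0.002], [-0.004, 0.005, -1.0]]
force: [0.9, -0.2, -0.6]
opening: 0.003
[ 0.60625448 -0.0496584   0.1723626 ] [ 0.90922544 -0.2263543  -0.56758391] (np.int64(709), array([76.4536323 , 77.08753424]), np.float64(0.07428974380024177), np.int64(35), np.float64(78.297263416604))
time_s: 11.58
position: [0.4977, 0.0678, 0.1445]
tcp_rot: [[0.355, -0.935, 0.001], [-0.935, -0.355, -0.0], [0.0, -0.001, -1.0]]
force: [0.4, 0.3, 0.0]
opening: 0.005
[0.49768264 0.06781239 0.14449522] [0.38428874 0.25053549 0.04428704] (np.int64(1315), array([77.60423154, 77.62328688]), np.float64(0.07458851428794874), np.int64(38), np.float64(79.60219639367536))
```

View pics/w6.png

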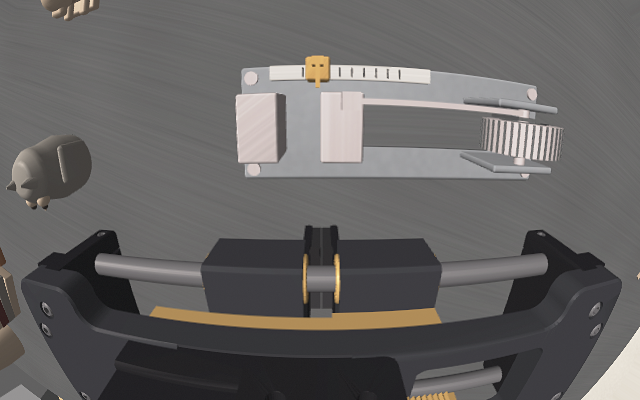

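```bash
cat >> h.py <<'E'
def zoom(t,s):
    z=np.load(f"/tmp/{t}.npz");p=z["p"]
    c=p[50:110,280:360,::-1];cv2.imwrite(f"pics/{t}c.png",cv2.resize(c,None,fx=9,fy=9,interpolation=cv2.INTER_CUBIC))
    return p,z["G"]
E
python3 - <<'E'
from h import *
s=read_state();p,G=zoom("w6",s)
for v in(84,85):print(v,[(u,p[v,u].astype(int).tolist()) for u in range(312,324)])
for v in(95,97,99):print(v,[(u,int(p[v,u].sum()),np.round(G[v,u]*1000,1).tolist()) for u in range(318,326)])
for u in(317,318,320.5,321,322):print(u,ray(u,84,.075,s),ray(u,96,.075,s))
E
```

```text
84 [(312, [169, 170, 171]), (313, [168, 169, 172]), (314, [165, 168, 174]), (315, [201, 174, 146]), (316, [224, 179, 104]), (317, [222, 178, 107]), (318, [222, 179, 107]), (319, [216, 177, 118]), (320, [179, 171, 166]), (321, [169, 171, 175]), (322, [171, 172, 175]), (323, [173, 174, 176])]
85 [(312, [169, 168, 170]), (313, [168, 168, 172]), (314, [166, 168, 175]), (315, [202, 173, 146]), (316, [225, 179, 104]), (317, [223, 178, 107]), (318, [223, 178, 106]), (319, [216, 176, 117]), (320, [179, 171, 165]), (321, [167, 169, 173]), (322, [170, 171, 173]), (323, [171, 172, 174])]
95 [(318, 513, [25.8, 79.4, 19.8]), (319, 506, [25.8, 78.5, 20.1]), (320, 548, [24.7, 77.6, 72.0]), (321, 642, [24.6, 76.9, 74.2]), (322, 665, [24.6, 76.2, 76.2]), (323, 657, [24.6, 75.6, 75.6]), (324, 654, [24.6, 74.9, 75.1]), (325, 656, [24.6, 74.2, 75.2])]
97 [(318, 509, [24.1, 79.4, 20.0]), (319, 505, [24.1, 78.5, 19.0]), (320, 549, [23.3, 77.6, 73.0]), (321, 643, [23.2, 76.9, 74.5]), (322, 667, [23.2, 76.2, 74.8]), (323, 655, [23.2, 75.6, 74.5]), (324, 653, [23.2, 74.9, 74.8]), (325, 655, [23.2, 74.2, 74.6])]
99 [(318, 506, [22.3, 79.4, 19.3]), (319, 501, [22.3, 78.5, 20.0]), (320, 547, [21.9, 77.6, 73.0]), (321, 642, [21.9, 76.9, 73.2]), (322, 665, [21.9, 76.2, 75.2]), (323, 655, [21.9, 75.6, 74.0]), (324, 653, [21.9, 74.9, 73.9]), (325, 654, [21.9, 74.2, 74.0])]
317 [32.31018404 79.43218629] [24.05963557 79.44964495]
318 [32.30770316 78.75841819] [24.05730827 78.773976  ]
320.5 [32.30370991 77.07411306] [24.05345795 77.08491919]
321 [32.30328989 76.73725833] [24.05302519 76.74711419]
322 [32.30282843 76.06354177] [24.05249697 76.07149709]
```

```bash
sleep 1
```

```text
(no output)
```

View pics/w6c.png

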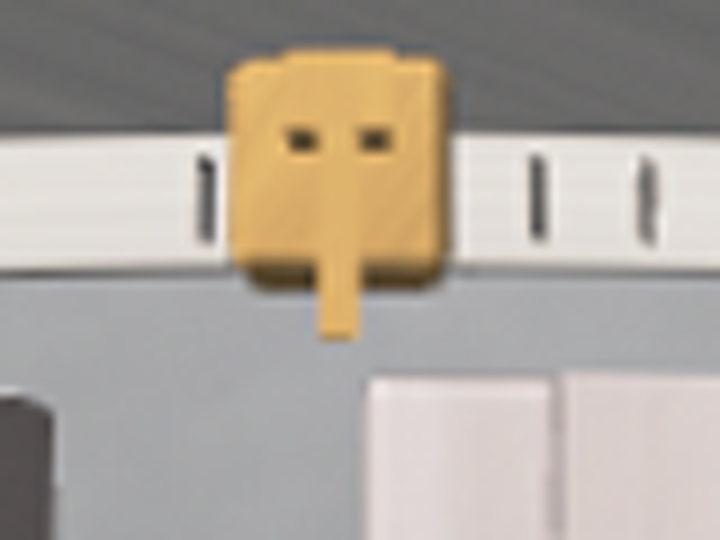

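The blade centre is at column 317.2 and the jaw edge at 320.3, so about 2.1 mm remains. I'll make a short 6.5 mm stroke.

```bash
python3 -m jog '0 0 -.03 0 0 0 0;.04 -.015 -.03 0 0 0 0;.08 -.03 -.03 0 0 0 0;.12 -.045 -.03 0 0 0 0;.164 -.062 -.03 0 0 0 0;.164 -.062 -.01 0 0 0 0;.164 -.062 .006 0 0 0 0;.164 -.062 .006 0 0 0 0' && python3 -m jog '0 0 .008 0 0 0 0;0 0 .014 0 0 0 0;0 0 .014 0 0 0 0;-.003 0 .014 0 0 0 0;-.0065 0 .014 0 0 0 0;-.0065 0 .014 0 0 0 0;-.0065 0 0 0 0 0 0;-.0065 0 -.036 0 0 0 0' && python3 -m jog '-.04 .015 0 0 0 0 0;-.08 .035 0 0 0 0 0;-.12 .05 0 0 0 0 0;-.1575 .062 .01 0 0 0 0;-.1575 .062 .03 0 0 0 0;-.1575 .062 .03 0 0 0 0;-.1575 .062 .03 0 0 0 0'
python3 - <<'E'
from h import *
s,p,d,G=look("w7");print(s["position"],jawmeas(G));zoom("w7",s)
for v in(84,86):print(v,[(u,p[v,u].astype(int).tolist()) for u in range(312,324)])
for v in(95,97,99):print(v,[(u,int(p[v,u].sum())) for u in range(312,326)])
E
```

```text
time_s: 12.62
position: [0.6115, -0.0627, 0.1367]
tcp_rot: [[0.355, -0.935, -0.004], [-0.935, -0.355, 0.001], [-0.002, 0.003, -1.0]]
force: [0.4, 0.3, 0.2]
opening: 0.006
time_s: 13.62
position: [0.6088, -0.0564, 0.1729]
tcp_rot: [[0.355, -0.935, -0.006], [-0.935, -0.355, 0.002], [-0.004, 0.005, -1.0]]
force: [0.0, 0.5, 0.2]
opening: 0.006
time_s: 14.5
position: [0.4976, 0.0679, 0.1446]
tcp_rot: [[0.355, -0.935, 0.001], [-0.935, -0.355, -0.0], [0.0, -0.001, -1.0]]
force: [0.2, 0.3, 0.1]
opening: 0.003
[0.49755042 0.06792359 0.14463117] (np.int64(1311), array([79.13287892, 79.16370325]), np.float64(0.0746206734084154), np.int64(38), np.float64(79.76907047052215))
84 [(312, [168, 169, 170]), (313, [168, 169, 172]), (314, [165, 169, 175]), (315, [200, 173, 146]), (316, [224, 179, 104]), (317, [222, 178, 107]), (318, [222, 178, 107]), (319, [225, 179, 103]), (320, [184, 172, 164]), (321, [168, 171, 175]), (322, [171, 172, 174]), (323, [173, 173, 175])]
86 [(312, [169, 168, 170]), (313, [167, 168, 171]), (314, [166, 168, 175]), (315, [200, 173, 145]), (316, [224, 177, 103]), (317, [222, 178, 106]), (318, [222, 177, 106]), (319, [225, 178, 102]), (320, [183, 172, 162]), (321, [167, 170, 174]), (322, [168, 169, 172]), (323, [170, 171, 173])]
95 [(312, 515), (313, 512), (314, 511), (315, 510), (316, 507), (317, 538), (318, 639), (319, 666), (320, 659), (321, 654), (322, 655), (323, 656), (324, 658), (325, 655)]
97 [(312, 510), (313, 508), (314, 508), (315, 510), (316, 504), (317, 537), (318, 640), (319, 667), (320, 658), (321, 653), (322, 653), (323, 655), (324, 657), (325, 654)]
99 [(312, 511), (313, 507), (314, 506), (315, 504), (316, 501), (317, 533), (318, 641), (319, 666), (320, 658), (321, 655), (322, 653), (323, 655), (324, 656), (325, 655)]
```

View pics/w7c.png

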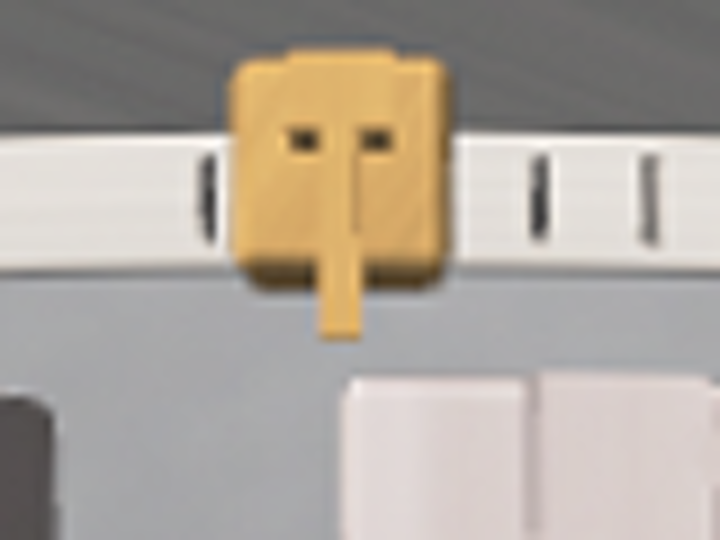

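The jaw edge is at column 317.4 and the blade centre at 317.3, so they are level within about 0.1 mm. I'll back off and check again from a different position.

```bash
python3 -m jog '-.02 .01 -.02 0 0 0 0;-.03 .02 -.06 0 0 0 0;-.03 .02 -.06 0 0 0 0;-.03 .02 -.06 0 0 0 0;-.03 .02 -.06 0 0 0 0'
python3 - <<'E'
from h import *
s,p,d,G=look("w8");print(s["position"],s["force"],jawmeas(G))
c=p[60:150,280:400,::-1];cv2.imwrite("pics/w8c.png",cv2.resize(c,None,fx=6.5,fy=6.5,interpolation=cv2.INTER_CUBIC))
b=(G[...,2]>.068)&(G[...,0]>.0295)&(G[...,0]<.036)&(G[...,1]>.07)&(G[...,1]<.09);v,u=np.where(b);print(v.min(),v.max(),u.min(),u.max())
r=(v.min()+v.max())//2;print([(k,p[r,k].astype(int).tolist()) for k in range(u.min()-2,u.max()+4)])
j=(G[...,2]>.07)&(G[...,0]>.015)&(G[...,0]<.022)&(G[...,1]>.06)&(G[...,1]<.09);v2,u2=np.where(j);r2=(v2.min()+v2.max())//2
print(r2,[(k,int(p[r2,k].sum())) for k in range(u2.min()-3,u2.min()+5)])
for k in range(u.min()-1,u.max()+2):print(k,ray(k,r,.075,s)[1],ray(k,r2,.075,s)[1])
t,_=capture("top");cv2.imwrite("pics/top9.png",t[:,:,::-1])
for l in("ashtray","owl","lion"):print(l,[(x["centre"],x["score"]) for x in spot_in(l,"top")[:2]])
E
```

```text
time_s: 15.18
position: [0.4674, 0.0887, 0.2033]
tcp_rot: [[0.354, -0.935, -0.001], [-0.935, -0.354, 0.0], [-0.001, 0.001, -1.0]]
force: [-0.8, 0.2, -0.9]
opening: 0.005
[0.46742527 0.08870943 0.20332986] [-0.78266053  0.17914516 -0.91897084] (np.int64(841), array([79.43765164, 79.5687601 ]), np.float64(0.07463482847391387), np.int64(30), np.float64(79.6966579677253))
60 66 351 355
[(349, [88, 71, 47]), (350, [81, 66, 44]), (351, [162, 127, 79]), (352, [223, 177, 108]), (353, [232, 192, 117]), (354, [224, 179, 109]), (355, [178, 139, 86]), (356, [80, 64, 43]), (357, [86, 68, 44]), (358, [86, 68, 41])]
80 [(350, 518), (351, 514), (352, 511), (353, 544), (354, 710), (355, 681), (356, 675), (357, 675)]
350 82.27715485496448 82.24755557755289
351 81.41299846939012 81.38173176660685
352 80.5483190473309 80.51538607529905
353 79.68309880463356 79.64850075632971
354 78.81731991276676 78.78105801830954
355 77.95096449731305 77.91304002426155
356 77.08401463645285 77.04442889011543
ashtray [([0.4178, -0.3628, 0.0138], 0.71)]
owl [([0.4195, 0.3417, 0.0841], 0.71)]
lion [([0.6226, 0.3995, 0.0486], 0.94)]
```

View pics/top9.png

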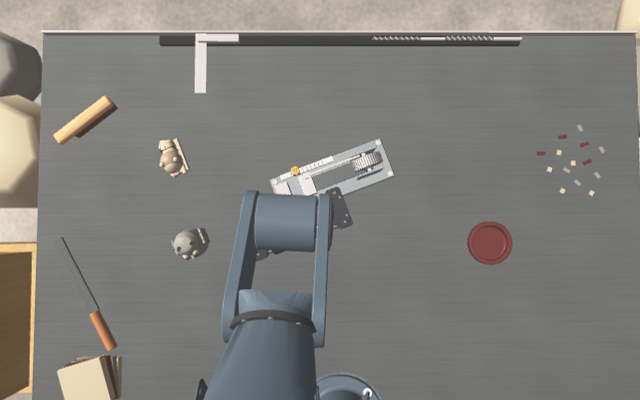

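View pics/w8c.png

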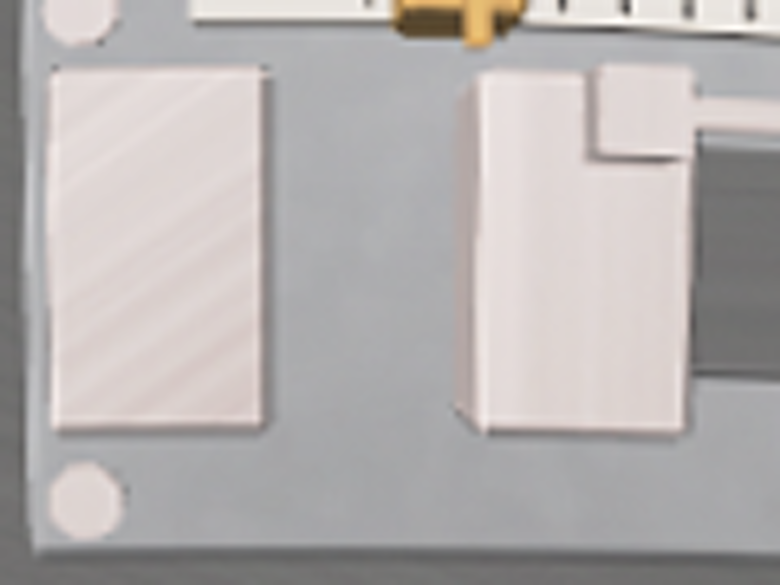

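The second viewpoint agrees: blade 79.6 mm, jaw 79.3 mm. The carvings haven't moved and the arm is clear, so I'm handing in.

```bash
python3 -c "
from rig import *
print(hand_in(),read_state()['time_s'])"
```

```text
the job is handed in; nothing more can be done
the job is handed in; nothing more can be done
```

The sliding jaw's gap-side face is now level with the marker blade, to within about 0.1–0.3 mm, and I've handed the job in.

**What I did:** With the fingers shut, I pressed on the wheel top (3–5 N measured) and stroked towards the jaws four times: 40, 40, 21 and 6.5 mm, lifting between strokes. After the third stroke I measured the 2.1 mm still to go, and the fourth closed it.

**Last checks:**
- **Jaw and blade:** Two wrist-camera views of the unpressed jaw put the jaw face within 0.1 mm of the blade centre in one. In the other it was about 0.3 mm short. The depth-based estimate was looser, at 0.1–0.6 mm short.
- **Marker:** The same views showed it where it started.
- **Carvings:** The top picture shows all three standing where they were. The networks' spots moved by no more than 5 mm, about their own error.
- **Robot:** It finished clear of everything, with force readings at noise level. The clock was at about 15 s of the 45 s.

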